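Index the swivel work-holder to the third click

TASK

Slacken the clamp lever of the swivel work-holder, turn its head until the pointer rests on the third click counter-clockwise (seen from above) from the broad zero line of the scale, then swing the clamp lever back fully home so the head is locked there. The clicks are 20 degrees apart. Leave the cup, battery pack and pen where they are.

Things in the scene. Friction and masses are not known exactly. Their poses are not given: they have to be found in the camera images.
- base: Fixed grey round base of the work-holder, 190 mm across, 20 mm high. Origin: centre of its underside, on the head's vertical turning axis. Its +x axis points at the broad black zero line, carried on over a small tab at the rim, away from the robot; thin lines mark the clicks every 20 degrees either side. On its -y side an ear (34 mm high, out to 138 mm from the axis) carries the clamp lever.
- head (a joint): Head angle, rad, counter-clockwise from above positive, 0 = pointer on zero line; third click counter-clockwise = +1.047; stops -1.6, +1.8. Starts clamped between -1.05 and +0.38, perhaps between clicks. Unclamped, a spring draws it to the nearest click (every 0.349 rad); pushed past half-way it snaps on to the next by itself. Takes 3 to 6 N at the arm's end; held fast while clamped.
- bar_end (a point): In the turning arm, mid-section, 110 mm from the axis, 70 mm above the table. The arm is a straight grey bar 24 mm wide, 30 mm tall (55 to 85 mm above the table), sticking out of the head opposite the pointer to 125 mm from the axis, its upright sides free to be pushed. At head angle 0 it points along the base's -x (to the robot).
- pointer_tip (a point): Tip of the head's black pointer, 76 mm from the axis, 37 mm above the table, just inside the scale lines. The head also carries a steel turntable 140 mm across and jaws with a small plywood board (top 119 mm above the table; all within 75 mm of the axis).
- clamp (a joint): Angle (rad) of the clamp lever about its upright screw; 0 = fully home, locked against its stop; grows counter-clockwise seen from above as it is slackened, stop at 1.3. Above about 0.2 the claw is off the turntable and the head is free; it stays where it is left. It starts home. Moving it takes about 3 to 6 N at its knob.
- clamp_knob (a point): Centre of the upright black round knob at the end of the clamp lever: 20 mm across, 42 mm tall (71 to 113 mm above the table), 62 mm out from the screw. Under it the lever slopes down to the screw.
- clamp_pivot (a point): Top of the ear on the axis of the clamp screw, 115 mm from the base's axis along the base's -y, 49 mm above the table. Fully home the lever points midway between the base's -x and -y; it opens through -y towards +x.
- cup: Clear plastic cup, 72 mm across the rim, 85 mm tall, standing beyond the work-holder. Origin: centre of its underside. Bystander.
- pack: Two-cell battery pack, 62 x 34 x 16 mm, lying to the left of the work-holder. Origin: centre of its underside. Bystander.
- pen: Marker pen, about 130 mm long and 15 mm thick, lying beyond the work-holder. Origin: on its underside near its middle. Bystander.

How it is judged:
On the way, in this order (a step that is already met when the one before it is completed fails the run):
1. the clamp lever is slackened (joint above 0.3) (value of joint clamp above 0.3 rad), for 0.1 s.
2. with the clamp slack, the head rests on the third click counter-clockwise from zero (value of joint clamp above 0.2 rad and value of joint head between 0.967 and 1.127 rad), for 0.3 s.
At the end, for the whole second after the job is handed in: the head is at rest on the third click (1.047 +- 0.08 rad) and the clamp lever is home (below 0.1 rad) (value of joint head between 0.967 and 1.127 rad and velocity of joint head between -0.05 and 0.05 rad/s and value of joint clamp below 0.1 rad); the robot touches nothing.
It fails at once if the cup, battery pack or pen is shifted more than 25 mm or the cup tipped (distance of any of cup, pack, pen from where it was at the start of the episode above 0.025 m or angle between cup's own z axis and vertical above 0.4 rad).
It also fails if it takes over 58 s, if anything falls off the work surface, if the arm or the gripper's body presses on something with over 40 N, if the wrist force passes 120 N, or if a joint passes its speed limit or range.

ROBOT

A 7-joint arm with a two-finger parallel gripper is mounted at the origin on the work surface. World frame = base frame: x ahead of the robot, y to its left, z up, the work surface at z = 0. Lengths are in m, angles in rad, forces in N, time in s.
With the tool pointing down it reaches from about 0.4 to 0.85 m from the base axis. Payload 4.5 kg.
Tool frame: the origin (TCP) lies at the very end of the fingers, on their centre line; the grasp point (between the pads) lies behind it (tcp_to_grasp is the z of the grasp point in the tool frame, in m); z points along the fingers, y is the line along which they close (so a half turn about z gives the same grasp; the last joint's range is limited). The gripper opens to 88 mm and grips with 3 to 60 N. Pads are 18 mm wide; open, the fingers measure 123 mm over their backs; the gripper's body (75 mm by 187 mm) begins 45 mm behind the grasp point.
Start: joints at [-1.228, 0.689, -0.195, 1.565, 0.157, 0.902, -0.215], TCP at [0.19, 0.595, 0.239] pointing down, gripper open.
Joint ranges: [-3.01, 3.01], [-0.46, 2.08], [-1.47, 1.51], [0.13, 2.56], [-1, 4.14], [0.04, 2.09], [-2.66, 2.66]. Speed limits (rad/s): [2.57, 2.57, 3.14, 3.14, 3.14, 3.14, 3.14].

INTERFACE

Orientations are given as a unit quaternion [w, x, y, z].
In Python, from rig import * gives the robot as it stands.
- The arm moves only by the tool step_arm, never from a script. Its argument "series" is a list of rows, each an object of numbers: "x", "y", "z": the shift along the tool's x, y, z in m; "rx", "ry", "rz": the turn, a rotation vector about the tool's x, y, z in rad; "claw": the opening, from 0 (shut) to 1 (fully open). A call has 1 to 8 rows; each row shifts and turns the commanded pose from where the row before left it, along the tool's axes as they then stand; what a row does not reach is not made up. A row lasts 1/12 s, in which the tool goes at most 41.7 mm and 7.16 degrees, less where a joint would pass 70% of its speed; a pose out of reach is approached as far as the arm can. A call is refused whole if a number of a shift passes 0.0417 or a number of a turn 0.125, either way. A call with a gripper value outside its range is refused whole. The fingers move at their own pace and stop on an object; the grip force is fixed at half the most. Time passes only in rows, so rows that do not move let the fingers close. It gives the time, the measured TCP pose, the force, the opening and the grip force at its end, in the units of the state.
- get_obs(): the state, without advancing time (a new reading comes with each control period).
- camera(name): name is "scene" or "top" or "wrist"; returns (picture, depth): 400x640x3 uint8, red, green, blue; 400x640 float32, m along the optical axis (not along the pixel's ray), 0 where there is no reading.
- calibration(name): a dict with "camera_matrix" (3x3 intrinsics, pixels), "R" (3x3) and "t" (3): a world point X has camera coordinates R X + t. Camera axes: x right, y down, z forward; pixel columns grow to the right and rows downward; lengths in m; the calibration is good to about 2 mm. A picture is of the moment at which its call begins: read the wrist's pose just before it. calibration takes no time and is no camera call; for the wrist camera it gives the pose at the moment of the call.
- sign_off(): hands the job in; it is judged then, once.
Trained networks look in the newest picture that a camera, given by its name, has taken for a name from the list of things; names that differ only in an ending like _2 or _b are one class to them, and where a whole thing is asked for, a point or a joint stands for the part that bears it (a point fixed in the world has none). Each returns a list of dicts, best first, with "conf" (0 to 1); they miss things now and then, are a little off and sometimes report something else, mostly with a low value. They report only what shows in the picture. A call takes as long as a camera call.
- recognise(camera, label): "bbox" ([centre column, centre row, width, height] in pixels, round what is visible of it).
- outline_of(camera, label): "mask" (400x640 bool, what is visible of it) and "bbox" ([centre column, centre row, width, height] in pixels, round what is visible of it).
The state is a dict: "time_s": time; "qpos": joint angles; "qd": joint speeds; "joint_torque": joint torques, N m; "tool_pos": TCP position; "orientation": TCP orientation; "wrist_force": force on the tool from outside, world axes, zero at the start; "torque": the same for the moment, N m; "opening": opening from 0.0 (shut) to 1.0 (fully open); "gripper_force": force on a finger pad.
Only numpy, scipy, OpenCV 4.12 (cv2) and the standard library are available. Lean on these libraries where they do the work, as an engineer would, in place of code of your own. Each camera call takes 0.05 s, during which the arm holds its last target. There are 200 camera calls.

## Working session

There is one attempt and no reset: what is moved stays moved. The work goes in short steps, Python scripts to look and compute and a tool call to move; the robot and the scene stay as the last step left them, time stands still between calls to the robot, and variables do not carry over. Pictures are saved under pics/ and viewed, at most 10 in all, crops included, and the job is handed in when it is done.

Besides the shell and the picture viewer there is one more tool, called after "Request:" as a command line: name --argument value ..., lists and objects as JSON in quotes. step_arm: Moves the arm, as the interface text tells. Its arguments: {"type":"object","properties":{"series":{"type":"array"}},"required":["series"]}

```bash
mkdir -p pics; python3 - <<'E'
from rig import *
import cv2,numpy as np
for c in("scene","top"):
    p,d=camera(c); cv2.imwrite(f"pics/{c}0.png",p[:,:,::-1]); np.savez(f"{c}0.npz",p=p,d=d)
    k=calibration(c); K=k["camera_matrix"];R=np.array(k["R"]);t=np.array(k["t"])
    print(c,-R.T@t)
    for l in("base","head","bar_end","pointer_tip","clamp","clamp_knob","cup","pack","pen"):
        for r in outline_of(c,l)[:1]:
            m=r["mask"]&(d>0); v,u=np.nonzero(m)
            if len(v)==0: continue
            z=d[m]; P=(np.c_[(u-K[0][2])*z/K[0][0],(v-K[1][2])*z/K[1][1],z]-t)@R
            print(l,round(r["conf"],2),np.round(r["bbox"]),"med",np.round(np.median(P,0),3),"min",np.round(np.percentile(P,2,axis=0),3),"max",np.round(np.percentile(P,98,axis=0),3))
o=get_obs();print(o["time_s"],o["tool_pos"],o["orientation"],o["opening"])
E
```

```text
scene [1.34061962 0.08194365 0.7212639 ]
base 0.95 [225. 217. 127. 107.] med [ 0.611 -0.082  0.035] min [ 0.502 -0.223  0.004] max [0.676 0.008 0.111]
head 0.68 [243. 206.  69.  86.] med [ 0.611 -0.071  0.06 ] min [ 0.472 -0.133  0.02 ] max [ 0.651 -0.01   0.116]
bar_end 0.83 [242. 207.  71.  78.] med [ 0.612 -0.071  0.062] min [ 0.488 -0.132  0.024] max [ 0.651 -0.01   0.117]
pointer_tip 0.97 [243. 205.  72.  84.] med [ 0.611 -0.071  0.061] min [ 0.472 -0.134  0.021] max [ 0.65  -0.009  0.116]
clamp 0.57 [177. 188.  29.  47.] med [ 0.541 -0.217  0.076] min [ 0.521 -0.236  0.054] max [ 0.584 -0.179  0.114]
clamp_knob 0.75 [175. 188.  29.  46.] med [ 0.54  -0.217  0.075] min [ 0.518 -0.239  0.051] max [ 0.584 -0.179  0.114]
cup 0.59 [317. 267.  43.  58.] med [0.73  0.079 0.056] min [0.682 0.049 0.004] max [0.75  0.11  0.086]
pack 0.72 [226. 218. 129. 108.] med [ 0.611 -0.082  0.035] min [ 0.503 -0.223  0.004] max [0.676 0.008 0.111]
pen 0.88 [224. 277.  68.  13.] med [ 0.72  -0.092  0.013] min [ 0.71  -0.156  0.002] max [ 0.725 -0.032  0.016]
top [0.54469799 0.09081209 0.92918622]
bas
[... 426 characters left out ...]
] max [ 0.645 -0.008  0.118]
clamp 0.94 [466. 242.  39.  37.] med [ 0.547 -0.208  0.072] min [ 0.518 -0.233  0.06 ] max [ 0.581 -0.177  0.114]
clamp_knob 0.64 [470. 240.  40.  36.] med [ 0.543 -0.211  0.072] min [ 0.516 -0.239  0.   ] max [ 0.581 -0.178  0.115]
cup 0.72 [329. 158.  38.  39.] med [0.725 0.08  0.025] min [0.682 0.048 0.   ] max [0.747 0.112 0.086]
pack 0.97 [300. 238.  27.  22.] med [0.551 0.139 0.016] min [0.531 0.11  0.011] max [0.572 0.167 0.02 ]
pen 0.57 [403. 167.  58.   4.] med [ 0.715 -0.091  0.013] min [ 0.707 -0.155  0.002] max [ 0.724 -0.032  0.017]
1.0 [0.18991214 0.59547882 0.23876287] [1.74525456e-06 1.53752006e-01 9.88109466e-01 6.13625448e-05] 0.9964194153620817
```

```bash
python3 - <<'E'
import cv2,numpy as np
p=cv2.imread("pics/top0.png"); q=cv2.imread("pics/scene0.png")
a=cv2.resize(p[140:310,270:510],(800,567),interpolation=3); cv2.imwrite("pics/topc.png",a)
E
```

```text
(no output)
```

View pics/topc.png

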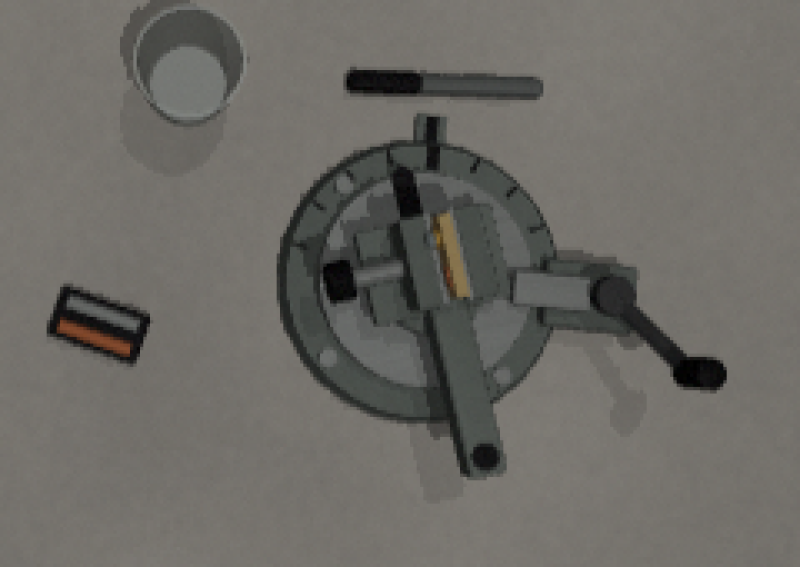

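The top crop shows the zero line at about (432,140), the pointer tip at (403,172), and the arm's end at (485,457). The lever screw is at (612,292), the knob at (703,373), the pack at (100,325), the pen at (445,83) and the cup at (190,65). I'll convert these to world coordinates.

```bash
cat > h.py <<'E'
from rig import *
import cv2,numpy as np
def plane(c,u,v,z):
    k=calibration(c); K=np.array(k["camera_matrix"]);R=np.array(k["R"]);t=np.array(k["t"])
    o=-R.T@t; d=R.T@np.linalg.solve(K,[u,v,1.]); return o+d*(z-o[2])/d[2]
def cloud(c,p,d):
    k=calibration(c); K=np.array(k["camera_matrix"]);R=np.array(k["R"]);t=np.array(k["t"])
    v,u=np.mgrid[:400,:640]
    return ((np.stack([(u-K[0,2])*d/K[0,0],(v-K[1,2])*d/K[1,1],d],-1)-t)@R)
E
python3 - <<'E'
from h import *
from scipy.optimize import least_squares
for n,u,v,z in [("tab",432,122,.02),("zero in",432,165,.02),("tip",403,172,.037),("bar",485,457,.085),("screw",612,292,.06),("knobtop",708,373,.113),("ear corner r top",637,268,.034)]:
    print(n,np.round(plane("top",270+u*.3,140+v*.3,z),4))
f=np.load("top0.npz");X=cloud("top",f["p"],f["d"]);
z=X[...,2];m=(f["d"]>0)&(np.hypot(X[...,0]-.574,X[...,1]+.072)<.105)&(X[...,1]>-.155)&(X[...,0]<.672)&(z<.028)&(z>.014)
P=X[m]; 
g=lambda s:np.maximum(0,np.hypot(P[:,0]-s[0],P[:,1]-s[1])-.095)*3
import numpy as np
# outer edge: max radius by angle bin
c=np.array([.574,-.072])
for _ in range(5):
    a=np.arctan2(*(P[:,:2]-c).T[::-1]);r=np.hypot(*(P[:,:2]-c).T);E=[]
    for b in np.arange(-3.14,3.14,.1):
        s=(a>=b)&(a<b+.1)
        if s.sum()>3: E.append(P[s][np.argmax(r[s]),:2])
    E=np.array(E);q=least_squares(lambda s:np.hypot(*(E-s[:2]).T)-s[2],[*c,.095],loss="soft_l1",f_scale=.002);c=q.x[:2]
print(q.x)
def top(lo,hi,cx,cy,r):
    m=(z>lo)&(z<hi)&(np.hypot(X[...,0]-cx,X[...,1]-cy)<r); return m
m=top(.108,.12,.525,-.23,.04); print("knob",X[m].mean(0),m.sum())
m=top(.080,.09,.53,-.09,.07);Q=X[m][:,:2]; print("bar",Q.mean(0),cv2.fitLine(Q.astype(np.float32),2,0,.01,.01).ravel())
m=top(.03,.039,.58,-.19,.06)&(X[...,1]<-.16);Q=X[m][:,:2];print("ear",cv2.minAreaRect(Q.astype(np.float32)*1000),Q.min(0),Q.max(0))
E
```

```text
tab [ 0.6876 -0.084   0.02  ]
zero in [ 0.6587 -0.0836  0.02  ]
tip [ 0.6518 -0.0613  0.037 ]
bar [ 0.4723 -0.1011  0.085 ]
screw [ 0.5734 -0.1889  0.06  ]
knobtop [ 0.5241 -0.2276  0.113 ]
ear corner r top [ 0.59  -0.214  0.034]
[ 0.58253221 -0.07352583  0.09097106]
knob [ 0.52421856 -0.22780135  0.11238394] 78
bar [ 0.51558879 -0.08913111] [ 0.9625643   0.2710535   0.51558876 -0.08913112]
ear ((572.041748046875, -184.96839904785156), (52.0209846496582, 43.74589920043945), 84.71834564208984) [ 0.54964037 -0.21165141] [ 0.59513215 -0.16034624]
```

Request:
step_arm --series '[{"x": -0.032,"y": -0.022},{"x": -0.032,"y": -0.022},{"x": -0.032,"y": -0.022},{"x": -0.032,"y": -0.022},{"x": -0.032,"y": -0.022},{"x": -0.032,"y": -0.022},{"x": -0.032,"y": -0.022},{"x": -0.032,"y": -0.022}]'

```text
$.series[0]: bad value
```

Request:
step_arm --series '[{"x": -0.032,"y": -0.022},{"x": -0.032,"y": -0.022},{"x": -0.032,"y": -0.022},{"x": -0.032,"y": -0.022},{"x": -0.032,"y": -0.022},{"x": -0.014,"y": -0.036},{"x": -0.014,"y": -0.036},{"x": -0.014,"y": -0.036}]'

```text
$.series[0]: bad value
```

Request:
step_arm --series '[{"x": -0.014,"y": -0.036},{"x": -0.014,"y": -0.036},{"x": -0.014,"y": -0.036},{"x": -0.014,"y": -0.036},{"x": -0.014,"y": -0.036},{"x": -0.014,"y": -0.036},{"x": -0.014,"y": -0.036},{"x": -0.014,"y": -0.036}]'

```text
$.series[0]: bad value
```

Request:
step_arm --series '[{"rz": 0.12,"claw": 0.45},{"rz": 0.12,"claw": 0.45},{"rz": 0.12,"claw": 0.45},{"rz": 0.12,"claw": 0.45},{"rz": 0.12,"claw": 0.45},{"rz": 0.12,"claw": 0.45},{"rz": 0.12,"claw": 0.45},{"rz": 0.12,"claw": 0.45}]'

```text
$.series[0]: bad value
```

Request:
step_arm --series '[{"rz": 0.12,"claw": 0.45},{"rz": 0.12,"claw": 0.45},{"rz": 0.12,"claw": 0.45},{"rz": 0.12,"claw": 0.45},{"rz": 0.12,"claw": 0.45},{"rz": 0.12,"claw": 0.45},{"rz": 0.1,"claw": 0.45},{"claw": 0.45}]'

```text
$.series[0]: bad value
```

Request:
step_arm --series '[{"x": -0.032,"y": -0.022,"z": 0,"rx": 0,"ry": 0,"rz": 0,"claw": 1}]'

```text
time_s: 1.08
tool_pos: [0.2065, 0.5709, 0.2389]
orientation: [-0.003, 0.149, 0.989, 0.003]
wrist_force: [0.2, 1.9, -0.0]
opening: 0.996
gripper_force: 0.0
```

```bash
python3 - <<'E'
import rig
print([n for n in dir(rig) if n[0]!='_'], getattr(rig,'tcp_to_grasp',None)); print(rig.get_obs())
E
ls -R . | head -30
```

```text
['MotionError', 'calibration', 'camera', 'get_obs', 'outline_of', 'recognise', 'sign_off', 'tcp_to_grasp'] -0.0187
{'time_s': 1.0833, 'qpos': array([-1.17727467,  0.66304008, -0.20786658,  1.62686452,  0.15859925,
        0.86222969, -0.17224735]), 'qd': array([ 0.7529405 , -0.37496167,  0.00859438,  0.8947659 ,  0.07091041,
       -0.45289325,  0.55795354]), 'joint_torque': array([ -1.55981954, -48.97248387,   0.72577458, -15.58951914,
         0.20708954,   1.00799181,  -0.93307681]), 'tool_pos': array([0.2064744 , 0.57091276, 0.2389039 ]), 'orientation': array([-0.00332148,  0.14850217,  0.98890076,  0.00336927]), 'wrist_force': array([ 0.20420938,  1.90502224, -0.03770265]), 'torque': array([0.10324084, 0.02282284, 0.03386154]), 'gripper_force': 0.0, 'opening': 0.9964957737002844}
.:
h.py
pics
scene0.npz
top0.npz

./pics:
scene0.png
top0.png
topc.png
```

Request:
step_arm --series '[{"x": -0.032,"y": -0.022,"z": 0,"rx": 0,"ry": 0,"rz": 0,"claw": 1},{"x": -0.032,"y": -0.022,"z": 0,"rx": 0,"ry": 0,"rz": 0,"claw": 1},{"x": -0.032,"y": -0.022,"z": 0,"rx": 0,"ry": 0,"rz": 0,"claw": 1},{"x": -0.032,"y": -0.022,"z": 0,"rx": 0,"ry": 0,"rz": 0,"claw": 1},{"x": -0.032,"y": -0.022,"z": 0,"rx": 0,"ry": 0,"rz": 0,"claw": 1},{"x": -0.032,"y": -0.022,"z": 0,"rx": 0,"ry": 0,"rz": 0,"claw": 1},{"x": -0.032,"y": -0.022,"z": 0,"rx": 0,"ry": 0,"rz": 0,"claw": 1},{"x": -0.032,"y": -0.022,"z": 0,"rx": 0,"ry": 0,"rz": 0,"claw": 1}]'

```text
time_s: 1.75
tool_pos: [0.4051, 0.3178, 0.239]
orientation: [0.0, 0.154, 0.988, 0.0]
wrist_force: [0.6, 0.8, 0.1]
opening: 1.004
gripper_force: 0.0
```

Request:
step_arm --series '[{"x": -0.032,"y": -0.022,"z": 0,"rx": 0,"ry": 0,"rz": 0,"claw": 0.45},{"x": -0.032,"y": -0.022,"z": 0,"rx": 0,"ry": 0,"rz": 0,"claw": 0.45},{"x": -0.032,"y": -0.022,"z": 0,"rx": 0,"ry": 0,"rz": 0,"claw": 0.45},{"x": -0.032,"y": -0.022,"z": 0,"rx": 0,"ry": 0,"rz": 0,"claw": 0.45},{"x": -0.014,"y": -0.036,"z": 0,"rx": 0,"ry": 0,"rz": 0,"claw": 0.45},{"x": -0.014,"y": -0.036,"z": 0,"rx": 0,"ry": 0,"rz": 0,"claw": 0.45},{"x": -0.014,"y": -0.036,"z": 0,"rx": 0,"ry": 0,"rz": 0,"claw": 0.45},{"x": -0.014,"y": -0.036,"z": 0,"rx": 0,"ry": 0,"rz": 0,"claw": 0.45}]'

```text
time_s: 2.42
tool_pos: [0.509, 0.0405, 0.2388]
orientation: [0.0, 0.154, 0.988, 0.0]
wrist_force: [0.5, 0.3, 0.1]
opening: 0.452
gripper_force: 0.0
```

Request:
step_arm --series '[{"x": -0.014,"y": -0.036,"z": 0,"rx": 0,"ry": 0,"rz": 0,"claw": 0.45},{"x": -0.014,"y": -0.036,"z": 0,"rx": 0,"ry": 0,"rz": 0,"claw": 0.45},{"x": -0.014,"y": -0.036,"z": 0,"rx": 0,"ry": 0,"rz": 0,"claw": 0.45},{"x": -0.014,"y": -0.036,"z": 0,"rx": 0,"ry": 0,"rz": 0,"claw": 0.45},{"x": -0.014,"y": -0.036,"z": 0,"rx": 0,"ry": 0,"rz": 0,"claw": 0.45},{"x": -0.014,"y": -0.036,"z": 0,"rx": 0,"ry": 0,"rz": 0,"claw": 0.45},{"x": -0.014,"y": -0.036,"z": 0,"rx": 0,"ry": 0,"rz": 0,"claw": 0.45},{"x": 0,"y": 0,"z": 0,"rx": 0,"ry": 0,"rz": 0.12,"claw": 0.45}]'

```text
time_s: 3.08
tool_pos: [0.524, -0.2393, 0.2384]
orientation: [0.001, 0.22, 0.976, -0.003]
wrist_force: [0.6, -1.2, -0.7]
opening: 0.449
gripper_force: 0.0
```

Request:
step_arm --series '[{"x": 0,"y": 0,"z": 0,"rx": 0,"ry": 0,"rz": 0.12,"claw": 0.45},{"x": 0,"y": 0,"z": 0,"rx": 0,"ry": 0,"rz": 0.12,"claw": 0.45},{"x": 0,"y": 0,"z": 0,"rx": 0,"ry": 0,"rz": 0.12,"claw": 0.45},{"x": 0,"y": 0,"z": 0,"rx": 0,"ry": 0,"rz": 0.12,"claw": 0.45},{"x": 0,"y": 0,"z": 0,"rx": 0,"ry": 0,"rz": 0.12,"claw": 0.45},{"x": 0,"y": 0,"z": 0,"rx": 0,"ry": 0,"rz": 0.12,"claw": 0.45},{"x": 0,"y": 0,"z": 0,"rx": 0,"ry": 0,"rz": 0.12,"claw": 0.45},{"x": 0,"y": 0,"z": 0,"rx": 0,"ry": 0,"rz": 0.12,"claw": 0.45}]'

```text
time_s: 3.75
tool_pos: [0.5258, -0.2274, 0.2388]
orientation: [0.0, 0.642, 0.767, 0.0]
wrist_force: [-0.5, 0.1, 0.8]
opening: 0.449
gripper_force: 0.0
```

Request:
step_arm --series '[{"x": 0,"y": 0,"z": 0,"rx": 0,"ry": 0,"rz": 0.12,"claw": 0.45},{"x": 0,"y": 0,"z": 0,"rx": 0,"ry": 0,"rz": 0.12,"claw": 0.45},{"x": 0,"y": 0,"z": 0,"rx": 0,"ry": 0,"rz": 0.12,"claw": 0.45},{"x": 0,"y": 0,"z": 0,"rx": 0,"ry": 0,"rz": 0.12,"claw": 0.45},{"x": 0,"y": 0,"z": 0,"rx": 0,"ry": 0,"rz": 0.12,"claw": 0.45},{"x": 0,"y": 0,"z": 0,"rx": 0,"ry": 0,"rz": 0.1,"claw": 0.45},{"x": 0,"y": 0,"z": 0,"rx": 0,"ry": 0,"rz": 0,"claw": 0.45},{"x": 0,"y": 0,"z": 0,"rx": 0,"ry": 0,"rz": 0,"claw": 0.45}]'

```text
time_s: 4.42
tool_pos: [0.5258, -0.2273, 0.2387]
orientation: [0.0, 0.864, 0.504, -0.0]
wrist_force: [-1.0, 0.9, 0.6]
opening: 0.451
gripper_force: 0.0
```

Request:
step_arm --series '[{"x": 0,"y": 0,"z": 0.038,"rx": 0,"ry": 0,"rz": 0,"claw": 0.45},{"x": 0,"y": 0,"z": 0.038,"rx": 0,"ry": 0,"rz": 0,"claw": 0.45},{"x": 0,"y": 0,"z": 0.02,"rx": 0,"ry": 0,"rz": 0,"claw": 0.45},{"x": 0,"y": 0,"z": 0.02,"rx": 0,"ry": 0,"rz": 0,"claw": 0.45},{"x": 0,"y": 0,"z": 0.02,"rx": 0,"ry": 0,"rz": 0,"claw": 0.45},{"x": 0,"y": 0,"z": 0.017,"rx": 0,"ry": 0,"rz": 0,"claw": 0.45},{"x": 0,"y": 0,"z": 0,"rx": 0,"ry": 0,"rz": 0,"claw": 0.45},{"x": 0,"y": 0,"z": 0,"rx": 0,"ry": 0,"rz": 0,"claw": 0.45}]'

```text
time_s: 5.08
tool_pos: [0.5253, -0.2273, 0.0853]
orientation: [-0.001, 0.864, 0.503, -0.0]
wrist_force: [0.4, -0.6, 0.2]
opening: 0.447
gripper_force: 0.0
```

Request:
step_arm --series '[{"x": -0.001,"y": 0.005,"z": 0,"rx": 0,"ry": 0,"rz": 0,"claw": 0.45},{"x": -0.001,"y": 0.005,"z": 0,"rx": 0,"ry": 0,"rz": 0,"claw": 0.45},{"x": -0.001,"y": 0.005,"z": 0,"rx": 0,"ry": 0,"rz": 0,"claw": 0.45},{"x": -0.001,"y": 0.005,"z": 0,"rx": 0,"ry": 0,"rz": 0,"claw": 0.45},{"x": 0,"y": 0.005,"z": 0,"rx": 0,"ry": 0,"rz": 0,"claw": 0.45},{"x": 0,"y": 0.005,"z": 0,"rx": 0,"ry": 0,"rz": 0,"claw": 0.45},{"x": 0,"y": 0.005,"z": 0,"rx": 0,"ry": 0,"rz": 0,"claw": 0.45},{"x": 0,"y": 0.005,"z": 0,"rx": 0,"ry": 0,"rz": 0,"claw": 0.45}]'

```text
time_s: 5.75
tool_pos: [0.5575, -0.2518, 0.086]
orientation: [-0.0, 0.865, 0.502, -0.001]
wrist_force: [-4.1, -0.9, 1.8]
opening: 0.449
gripper_force: 1.9
```

Request:
step_arm --series '[{"x": 0.001,"y": 0.005,"z": 0,"rx": 0,"ry": 0,"rz": 0,"claw": 0.45},{"x": 0.001,"y": 0.005,"z": 0,"rx": 0,"ry": 0,"rz": 0,"claw": 0.45},{"x": 0.001,"y": 0.005,"z": 0,"rx": 0,"ry": 0,"rz": 0,"claw": 0.45},{"x": 0.001,"y": 0.005,"z": 0,"rx": 0,"ry": 0,"rz": 0,"claw": 0.45},{"x": 0,"y": 0,"z": 0,"rx": 0,"ry": 0,"rz": 0,"claw": 0.45},{"x": 0,"y": 0,"z": 0,"rx": 0,"ry": 0,"rz": 0,"claw": 0.45}]'

```text
time_s: 6.25
tool_pos: [0.5801, -0.257, 0.086]
orientation: [0.001, 0.864, 0.503, 0.002]
wrist_force: [-0.1, 0.1, 0.9]
opening: 0.451
gripper_force: 0.0
```

```bash
python3 - <<'E'
from h import *
p,d=camera("top");X=cloud("top",p,d);z=X[...,2]
cv2.imwrite("pics/t1.png",cv2.resize(p[140:310,270:510,::-1],(800,567),interpolation=3))
o=get_obs();print(o["tool_pos"],o["wrist_force"],o["gripper_force"])
E
```

```text
[ 0.57985557 -0.25702026  0.08606065] [1.01573745 0.27103006 0.31787926] 0.0
```

View pics/t1.png

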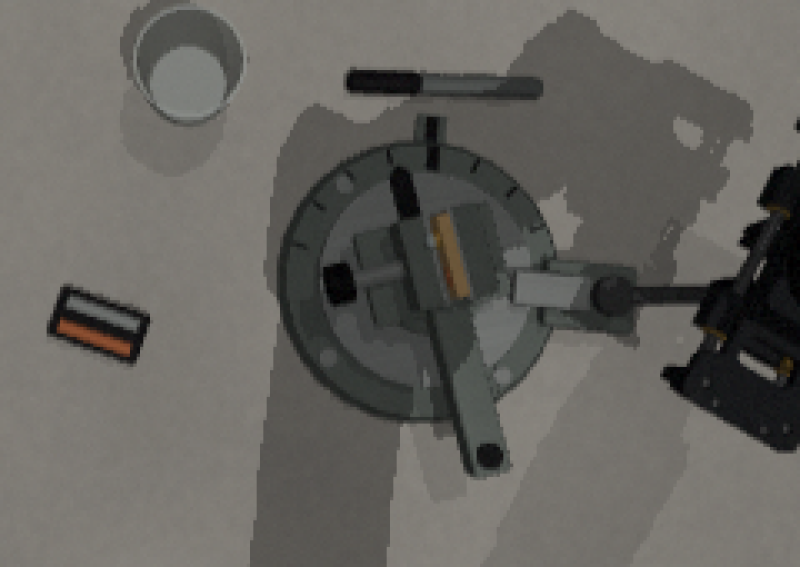

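The lever now points along -y, about 0.85 rad open, with its screw at (612,295). The bar is near (488,457), close to click 1. Next is lifting clear and straddling the bar.

Request:
step_arm --series '[{"x": 0,"y": 0,"z": -0.03,"rx": 0,"ry": 0,"rz": 0,"claw": 0.45},{"x": 0,"y": 0,"z": -0.03,"rx": 0,"ry": 0,"rz": 0,"claw": 0.45},{"x": 0,"y": 0,"z": -0.03,"rx": 0,"ry": 0,"rz": 0,"claw": 0.45},{"x": 0,"y": 0,"z": 0,"rx": 0,"ry": 0,"rz": 0.111,"claw": 0.6},{"x": 0,"y": 0,"z": 0,"rx": 0,"ry": 0,"rz": 0.111,"claw": 0.6},{"x": 0,"y": 0,"z": 0,"rx": 0,"ry": 0,"rz": 0.111,"claw": 0.6},{"x": 0,"y": 0,"z": 0,"rx": 0,"ry": 0,"rz": 0.111,"claw": 0.6},{"x": 0,"y": 0,"z": 0,"rx": 0,"ry": 0,"rz": 0,"claw": 0.6}]'

```text
time_s: 6.97
tool_pos: [0.5791, -0.2568, 0.1761]
orientation: [0.001, 0.954, 0.299, 0.001]
wrist_force: [0.0, 0.0, 0.3]
opening: 0.599
gripper_force: 0.0
```

Request:
step_arm --series '[{"x": 0.001,"y": -0.031,"z": 0,"rx": 0,"ry": 0,"rz": 0,"claw": 0.6},{"x": 0.001,"y": -0.031,"z": 0,"rx": 0,"ry": 0,"rz": 0,"claw": 0.6},{"x": 0.001,"y": -0.031,"z": 0,"rx": 0,"ry": 0,"rz": 0,"claw": 0.6},{"x": 0.001,"y": -0.031,"z": 0,"rx": 0,"ry": 0,"rz": 0,"claw": 0.6},{"x": 0,"y": -0.031,"z": 0,"rx": 0,"ry": 0,"rz": 0,"claw": 0.6},{"x": 0,"y": -0.031,"z": 0,"rx": 0,"ry": 0,"rz": 0,"claw": 0.6},{"x": 0,"y": 0,"z": 0,"rx": 0,"ry": 0,"rz": 0,"claw": 0.6},{"x": 0,"y": 0,"z": 0,"rx": 0,"ry": 0,"rz": 0,"claw": 0.6}]'

```text
time_s: 7.63
tool_pos: [0.4749, -0.1007, 0.176]
orientation: [-0.0, 0.953, 0.303, 0.001]
wrist_force: [-0.5, 0.1, -0.0]
opening: 0.6
gripper_force: 0.0
```

Request:
step_arm --series '[{"x": 0,"y": 0,"z": 0.03,"rx": 0,"ry": 0,"rz": 0,"claw": 0.6},{"x": 0,"y": 0,"z": 0.02,"rx": 0,"ry": 0,"rz": 0,"claw": 0.6},{"x": 0,"y": 0,"z": 0.02,"rx": 0,"ry": 0,"rz": 0,"claw": 0.6},{"x": 0,"y": 0,"z": 0.02,"rx": 0,"ry": 0,"rz": 0,"claw": 0.6},{"x": 0,"y": 0,"z": 0.02,"rx": 0,"ry": 0,"rz": 0,"claw": 0.6},{"x": 0,"y": 0,"z": 0,"rx": 0,"ry": 0,"rz": 0,"claw": 0.6},{"x": 0,"y": 0,"z": 0,"rx": 0,"ry": 0,"rz": 0,"claw": 0.6}]'

```text
time_s: 8.22
tool_pos: [0.4754, -0.1034, 0.0652]
orientation: [0.0, 0.954, 0.3, 0.0]
wrist_force: [1.1, -0.3, 0.0]
opening: 0.6
gripper_force: 0.0
```

Request:
step_arm --series '[{"x": 0,"y": 0.006,"z": 0,"rx": 0,"ry": 0,"rz": 0,"claw": 0.6},{"x": 0,"y": 0.006,"z": 0,"rx": 0,"ry": 0,"rz": 0,"claw": 0.6},{"x": 0,"y": 0.006,"z": 0,"rx": 0,"ry": 0,"rz": 0,"claw": 0.6},{"x": 0,"y": 0.006,"z": 0,"rx": 0,"ry": 0,"rz": 0,"claw": 0.6},{"x": 0,"y": 0.006,"z": 0,"rx": 0,"ry": 0,"rz": 0,"claw": 0.6},{"x": 0,"y": 0.006,"z": 0,"rx": 0,"ry": 0,"rz": 0,"claw": 0.6},{"x": 0,"y": 0.006,"z": 0,"rx": 0,"ry": 0,"rz": 0,"claw": 0.6}]'

```text
time_s: 8.8
tool_pos: [0.5, -0.138, 0.0661]
orientation: [0.001, 0.954, 0.3, 0.001]
wrist_force: [-0.5, -0.1, 0.1]
opening: 0.598
gripper_force: 0.0
```

Request:
step_arm --series '[{"x": 0,"y": 0.006,"z": 0,"rx": 0,"ry": 0,"rz": 0,"claw": 0.6},{"x": 0,"y": 0.006,"z": 0,"rx": 0,"ry": 0,"rz": 0,"claw": 0.6},{"x": 0,"y": 0.006,"z": 0,"rx": 0,"ry": 0,"rz": 0,"claw": 0.6},{"x": 0,"y": 0.006,"z": 0,"rx": 0,"ry": 0,"rz": 0,"claw": 0.6},{"x": 0,"y": 0.006,"z": 0,"rx": 0,"ry": 0,"rz": 0,"claw": 0.6},{"x": 0,"y": 0.006,"z": 0,"rx": 0,"ry": 0,"rz": 0,"claw": 0.6},{"x": 0,"y": 0.004,"z": 0,"rx": 0,"ry": 0,"rz": 0,"claw": 0.6},{"x": 0,"y": 0,"z": 0,"rx": 0,"ry": 0,"rz": 0,"claw": 0.6}]'

```text
time_s: 9.47
tool_pos: [0.5232, -0.1718, 0.0659]
orientation: [0.002, 0.954, 0.299, 0.001]
wrist_force: [-0.9, 0.6, 0.0]
opening: 0.6
gripper_force: 0.0
```

```bash
python3 - <<'E'
from h import *
p,d=camera("top")
cv2.imwrite("pics/t2.png",cv2.resize(p[140:310,270:510,::-1],(800,567),interpolation=3))
o=get_obs();print(o["tool_pos"],o["wrist_force"],o["gripper_force"])
E
```

```text
[ 0.52256478 -0.171008    0.06580839] [-0.38522435 -0.19506998 -0.13956434] 0.0
```

View pics/t2.png

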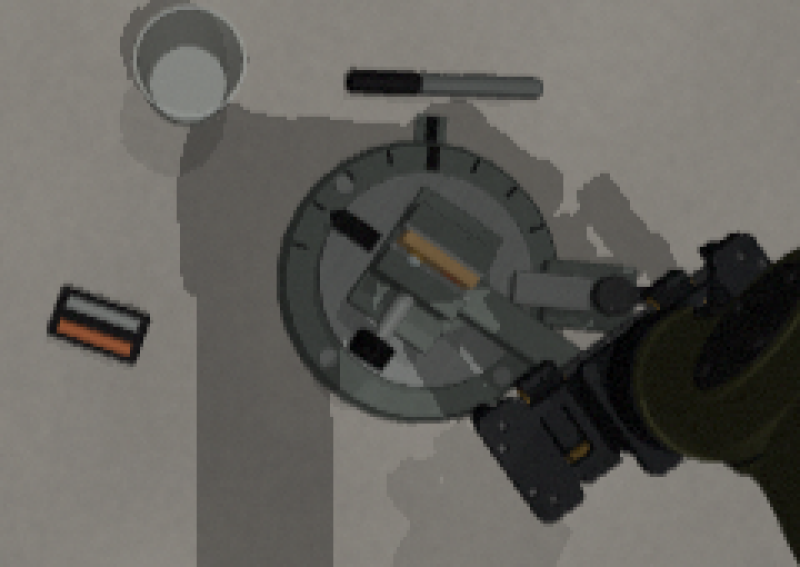

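The pointer, tip at (333,213), is on the third tick to the left of zero at (320,205), and the wrist force is near zero. I'll lift off and go to the knob.

Request:
step_arm --series '[{"x": 0,"y": 0,"z": -0.02,"rx": 0,"ry": 0,"rz": 0,"claw": 0.6},{"x": 0,"y": 0,"z": -0.03,"rx": 0,"ry": 0,"rz": 0,"claw": 0.6},{"x": 0,"y": 0,"z": -0.03,"rx": 0,"ry": 0,"rz": 0,"claw": 0.6},{"x": 0,"y": 0,"z": -0.03,"rx": 0,"ry": 0,"rz": 0,"claw": 0.6},{"x": 0,"y": 0,"z": 0,"rx": 0,"ry": 0,"rz": -0.117,"claw": 0.5},{"x": 0,"y": 0,"z": 0,"rx": 0,"ry": 0,"rz": -0.117,"claw": 0.5},{"x": 0,"y": 0,"z": 0,"rx": 0,"ry": 0,"rz": -0.117,"claw": 0.5},{"x": 0,"y": 0,"z": 0,"rx": 0,"ry": 0,"rz": 0,"claw": 0.5}]'

```text
time_s: 10.18
tool_pos: [0.5217, -0.1697, 0.176]
orientation: [0.0, 0.886, 0.463, 0.0]
wrist_force: [-0.1, -1.1, -0.0]
opening: 0.505
gripper_force: 0.0
```

Request:
step_arm --series '[{"x": -0.012,"y": 0.029,"z": 0,"rx": 0,"ry": 0,"rz": 0,"claw": 0.5},{"x": -0.012,"y": 0.029,"z": 0,"rx": 0,"ry": 0,"rz": 0,"claw": 0.5},{"x": -0.012,"y": 0.028,"z": 0,"rx": 0,"ry": 0,"rz": 0,"claw": 0.5},{"x": 0,"y": 0,"z": 0,"rx": 0,"ry": 0,"rz": 0,"claw": 0.5},{"x": 0,"y": 0,"z": 0,"rx": 0,"ry": 0,"rz": 0,"claw": 0.5},{"x": 0,"y": 0,"z": 0,"rx": 0,"ry": 0,"rz": 0,"claw": 0.5}]'

```text
time_s: 10.68
tool_pos: [0.5708, -0.2476, 0.1751]
orientation: [-0.001, 0.887, 0.461, -0.0]
wrist_force: [0.6, 0.0, -0.2]
opening: 0.503
gripper_force: 0.0
```

```bash
python3 - <<'E'
from h import *
o=get_obs()
p,d=camera("wrist")
k=calibration("wrist");X=cloud("wrist",p,d);z=X[...,2]
m=(d>0)&(z>.105)&(z<.118)&(np.hypot(X[...,0]-.572,X[...,1]+.25)<.04);print("knob",m.sum(),X[m].mean(0),X[m].min(0),X[m].max(0),o["tool_pos"])
cv2.imwrite("pics/w3.png",p[:,:,::-1])
E
```

```text
knob 564 [ 0.5723634  -0.25047468  0.11271659] [ 0.56181055 -0.26113081  0.10532886] [ 0.58153105 -0.24156393  0.1153957 ] [ 0.57080759 -0.24755561  0.1750877 ]
```

View pics/w3.png

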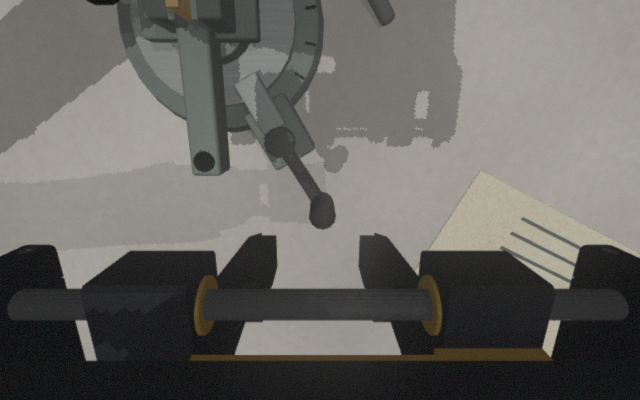

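The knob shows at (320,208), centred between the fingers and clear of the bar at (205,100). I'll lower onto it and push it home.

Request:
step_arm --series '[{"x": 0,"y": 0,"z": 0.03,"rx": 0,"ry": 0,"rz": 0,"claw": 0.5},{"x": 0,"y": 0,"z": 0.02,"rx": 0,"ry": 0,"rz": 0,"claw": 0.5},{"x": 0,"y": 0,"z": 0.02,"rx": 0,"ry": 0,"rz": 0,"claw": 0.5},{"x": 0,"y": 0,"z": 0.019,"rx": 0,"ry": 0,"rz": 0,"claw": 0.5},{"x": 0,"y": 0,"z": 0,"rx": 0,"ry": 0,"rz": 0,"claw": 0.5},{"x": 0,"y": 0,"z": 0,"rx": 0,"ry": 0,"rz": 0,"claw": 0.5}]'

```text
time_s: 11.23
tool_pos: [0.5706, -0.2469, 0.0862]
orientation: [-0.001, 0.887, 0.462, -0.001]
wrist_force: [0.4, -0.1, 0.9]
opening: 0.501
gripper_force: 0.0
```

Request:
step_arm --series '[{"x": -0.001,"y": -0.006,"z": 0,"rx": 0,"ry": 0,"rz": 0,"claw": 0.5},{"x": -0.002,"y": -0.006,"z": 0,"rx": 0,"ry": 0,"rz": 0,"claw": 0.5},{"x": -0.002,"y": -0.006,"z": 0,"rx": 0,"ry": 0,"rz": 0,"claw": 0.5},{"x": -0.002,"y": -0.006,"z": 0,"rx": 0,"ry": 0,"rz": 0,"claw": 0.5},{"x": -0.002,"y": -0.006,"z": 0,"rx": 0,"ry": 0,"rz": 0,"claw": 0.5},{"x": -0.002,"y": -0.006,"z": 0,"rx": 0,"ry": 0,"rz": 0,"claw": 0.5},{"x": -0.001,"y": -0.006,"z": 0,"rx": 0,"ry": 0,"rz": 0,"claw": 0.5}]'

```text
time_s: 11.82
tool_pos: [0.531, -0.238, 0.0887]
orientation: [0.004, 0.888, 0.46, 0.001]
wrist_force: [1.0, -5.0, 0.3]
opening: 0.504
gripper_force: 2.3
```

Request:
step_arm --series '[{"x": 0,"y": -0.005,"z": 0,"rx": 0,"ry": 0,"rz": 0,"claw": 0.5},{"x": 0,"y": -0.005,"z": 0,"rx": 0,"ry": 0,"rz": 0,"claw": 0.5},{"x": 0,"y": -0.003,"z": 0,"rx": 0,"ry": 0,"rz": 0,"claw": 0.5},{"x": 0,"y": -0.003,"z": 0,"rx": 0,"ry": 0,"rz": 0,"claw": 0.5},{"x": 0,"y": -0.002,"z": 0,"rx": 0,"ry": 0,"rz": 0,"claw": 0.5},{"x": 0,"y": 0,"z": 0,"rx": 0,"ry": 0,"rz": 0,"claw": 0.5}]'

```text
time_s: 12.32
tool_pos: [0.5155, -0.2232, 0.087]
orientation: [-0.0, 0.887, 0.462, 0.0]
wrist_force: [1.8, -1.7, 0.6]
opening: 0.498
gripper_force: 1.2
```

Request:
step_arm --series '[{"x": 0,"y": -0.002,"z": 0,"rx": 0,"ry": 0,"rz": 0,"claw": 0.5},{"x": 0,"y": -0.002,"z": 0,"rx": 0,"ry": 0,"rz": 0,"claw": 0.5},{"x": 0,"y": 0,"z": 0,"rx": 0,"ry": 0,"rz": 0,"claw": 0.5}]'

```text
time_s: 12.57
tool_pos: [0.5136, -0.2217, 0.0869]
orientation: [0.001, 0.887, 0.462, 0.001]
wrist_force: [4.6, -2.7, 1.7]
opening: 0.501
gripper_force: 2.5
```

Request:
step_arm --series '[{"x": 0,"y": -0.002,"z": 0,"rx": 0,"ry": 0,"rz": 0,"claw": 0.5},{"x": 0,"y": 0,"z": 0,"rx": 0,"ry": 0,"rz": 0,"claw": 0.5}]'

```text
time_s: 12.73
tool_pos: [0.5136, -0.2216, 0.0869]
orientation: [0.003, 0.887, 0.462, 0.002]
wrist_force: [7.6, -4.2, -3.1]
opening: 0.499
gripper_force: 4.3
```

Request:
step_arm --series '[{"x": 0,"y": -0.002,"z": 0,"rx": 0,"ry": 0,"rz": 0,"claw": 0.5},{"x": 0,"y": -0.002,"z": 0,"rx": 0,"ry": 0,"rz": 0,"claw": 0.5},{"x": 0,"y": 0,"z": 0,"rx": 0,"ry": 0,"rz": 0,"claw": 0.5}]'

```text
time_s: 12.98
tool_pos: [0.5135, -0.2215, 0.0869]
orientation: [0.006, 0.887, 0.462, 0.004]
wrist_force: [13.1, -9.1, -10.0]
opening: 0.501
gripper_force: 7.9
```

Movement has stopped and the force is rising, so the lever is against its stop. I'll back off to mid-gap, lift and retreat.

Request:
step_arm --series '[{"x": 0,"y": 0.008,"z": 0,"rx": 0,"ry": 0,"rz": 0,"claw": 0.5},{"x": 0,"y": 0.009,"z": 0,"rx": 0,"ry": 0,"rz": 0,"claw": 0.5},{"x": 0,"y": 0,"z": 0,"rx": 0,"ry": 0,"rz": 0,"claw": 0.5},{"x": 0,"y": 0,"z": 0,"rx": 0,"ry": 0,"rz": 0,"claw": 0.5}]'

```text
time_s: 13.32
tool_pos: [0.5198, -0.2264, 0.086]
orientation: [-0.002, 0.887, 0.462, -0.001]
wrist_force: [0.1, 0.2, -0.4]
opening: 0.499
gripper_force: 0.0
```

Request:
step_arm --series '[{"x": 0,"y": 0,"z": -0.02,"rx": 0,"ry": 0,"rz": 0,"claw": 0.5},{"x": 0,"y": 0,"z": -0.03,"rx": 0,"ry": 0,"rz": 0,"claw": 0.5},{"x": 0,"y": 0,"z": -0.03,"rx": 0,"ry": 0,"rz": 0,"claw": 0.5},{"x": 0,"y": 0,"z": -0.03,"rx": 0,"ry": 0,"rz": 0,"claw": 0.5},{"x": -0.03,"y": 0,"z": -0.02,"rx": 0,"ry": 0,"rz": 0,"claw": 0.5},{"x": -0.03,"y": 0,"z": -0.02,"rx": 0,"ry": 0,"rz": 0,"claw": 0.5},{"x": 0,"y": 0,"z": 0,"rx": 0,"ry": 0,"rz": 0,"claw": 0.5},{"x": 0,"y": 0,"z": 0,"rx": 0,"ry": 0,"rz": 0,"claw": 0.5}]'

```text
time_s: 13.98
tool_pos: [0.4848, -0.2779, 0.2375]
orientation: [-0.0, 0.888, 0.46, -0.0]
wrist_force: [0.1, -0.0, -0.6]
opening: 0.498
gripper_force: 0.0
```

```bash
python3 - <<'E'
from h import *
p,d=camera("wrist");X=cloud("wrist",p,d);z=X[...,2]
m=(d>0)&(z>.105)&(z<.118)&(np.hypot(X[...,0]-.524,X[...,1]+.228)<.04);k=X[m].mean(0) if m.any() else None;print("knob",m.sum(),k)
if m.any(): print("clamp",np.arctan2(k[1]+.1881,k[0]-.5718)+2*np.pi-np.deg2rad(219.6))
p,d=camera("top")
cv2.imwrite("pics/t4.png",cv2.resize(p[140:310,270:510,::-1],(800,567),interpolation=3))
E
```

```text
knob 398 [ 0.52350789 -0.22743169  0.11214824]
clamp -0.0076581053084727735
```

View pics/t4.png

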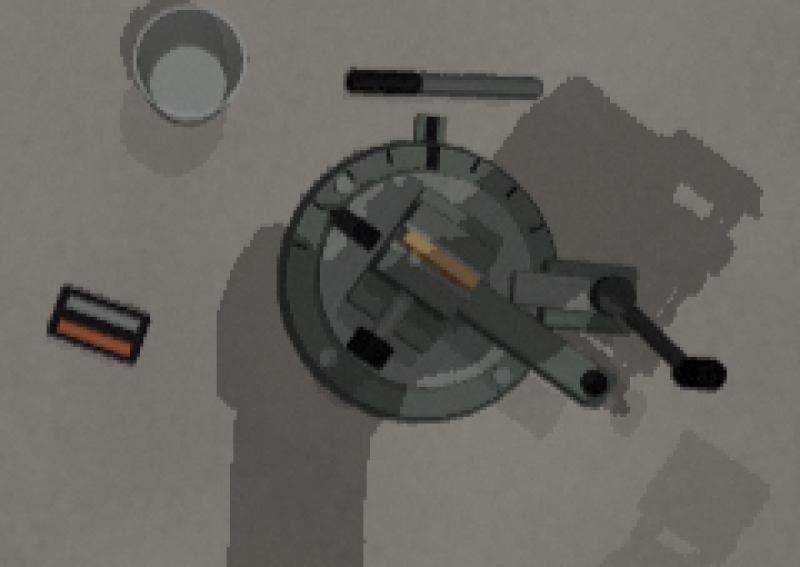

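The lever is back where it started, with its knob at (703,373). The pointer tip at (333,210) is on the third line, and the bystanders haven't moved.

```bash
python3 -c "
from rig import *
print(sign_off())"
```

```text
the job is handed in; nothing more can be done
None
```

I handed the job in at about 14 s of the 58 s; the hand-in did not return a verdict. The last pictures showed the head on the third click counter-clockwise, the clamp lever fully home (within about 0.01 rad), and the cup, battery pack and pen unmoved.

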